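# Clear the fixture lid and hold it half open

### The job

Using the orange scraper block, push all four green break-off tabs that lie on the closed blue lid of the board fixture over the lid's left edge into the black catch tray; do not open the lid while any is still on it, and do not touch the tabs with the gripper. Then set the scraper down on the bench, clear of the fixture, raise the lid by its black bar and finish still holding it steady, half open at 45 degrees (it would fall shut if let go), so that the board inside can be inspected. Leave the tip cleaner, the screwdriver and the solder spool where they are.

Things in the scene. Friction and masses are not known exactly. Their poses are not given: they have to be found in the camera images.
- fixture: Board fixture fixed to the bench: a grey box 140 mm deep (its x) by 156 mm wide (its y), with a blue lid on top and a black open catch tray along its left (+y) side. Origin at the centre of the box's underside, on the bench; x points from the front (bar side, facing the robot) to the hinge at the back, y to the tray, z up.
- lid_top (a point): Middle of the lid's flat top (moves with the lid). The lid is a bare plate 8 mm thick, 146 mm along the fixture's x by 169 mm along its y; closed, its top is 53 mm above the bench.
- angle_scale (a point): Yellow 45-degree mark on the thin curved angle scale that stands 7 mm off the lid's right (-y) edge, up to 97 mm above the bench near the hinge. The lid's side lines up with this mark at 45 degrees.
- tray_floor (a point): Centre of the catch tray's floor, 4 mm above the bench; axes as the fixture's. The tray is 142 mm (x) by 87 mm (y) inside, its walls 4 mm thick and 38 mm high, so lower than the lid's top; the lid's left edge overhangs the tray's nearer inner wall by 2.5 mm.
- lid (a joint): Angle of the lid, rad: 0 closed, 0.785 half open (45 degrees), stop at 1.35. The front edge rises as it grows. It weighs about 0.35 kg, has no stay or spring, and falls shut from any angle.
- lid_hinge (a point): Middle of the hinge line at the back of the lid (parallel to the fixture's y), 49 mm above the bench.
- lid_bar (a point): Middle of the lid's black round handle bar, 10 mm thick and 90 mm long, parallel to the fixture's y; moves with the lid. The clear length between its two posts is 80 mm. With the lid closed it lies 32 mm in front of the lid's front edge and 69 mm above the bench; from the hinge line it is 178 mm towards the front along the lid and 20 mm above the lid's mid-plane.
- scraper_grip (a point): Middle of the grip of the orange scraper block, 47 mm above its sole. It stands loose on its sole on the bench. Block 110 mm long (its x), 30 mm thick (its y), 22 mm high, its lowest 6 mm a black rubber foot 26 mm thick; on top a black grip rib 70 mm long, 20 mm thick (y), reaching to 68 mm above the sole. Weighs about 0.15 kg. z up.
- scraper: The scraper block itself: origin at the centre of its sole, axes as at its grip.
- tab_1_c (a point): Centre of a loose green break-off tab with a brass stripe, 18 x 12 x 7 mm, lying flat on the closed lid at the start.
- tab_2_c (a point): Centre of a loose green break-off tab with a brass stripe, 18 x 12 x 7 mm, lying flat on the closed lid at the start.
- tab_3_c (a point): Centre of a loose green break-off tab with a brass stripe, 18 x 12 x 7 mm, lying flat on the closed lid at the start.
- tab_4_c (a point): Centre of a loose green break-off tab with a brass stripe, 18 x 12 x 7 mm, lying flat on the closed lid at the start.
- tip_cleaner: Round black tip cleaner, 64 mm across, 37 mm high, on the bench; origin at the centre of its underside. To be left alone.
- driver: Grey screwdriver lying on the bench, 161 mm long (its x), 24 mm high; origin at the centre of its underside. To be left alone.
- spool: Solder spool with blue flanges standing on the bench, about 62 mm across, 76 mm high; origin at the centre of its underside. To be left alone.
Mind the look-alikes: they are no part of the job. Of the things like the scraper, leave any that is turquoise; of the rest the smaller one is meant.

How it is judged:
By the outcome, as a careful person would: the job done as asked, in the order asked, and still so for the second after the job is handed in, while the arm keeps its last pose, push and grip.
It also fails if it takes over 67 s, if anything falls off the work surface, if the arm or the gripper's body presses on something with over 40 N, if the wrist force passes 120 N, or if a joint passes its speed limit or range.

### The arm

A 6-joint arm with a two-finger parallel gripper is mounted at the origin on the work surface; the furniture and walls round the work are solid. World frame = base frame: x ahead of the robot, y to its left, z up, the work surface at z = 0. Lengths are in m, angles in degrees, forces in N, time in s.
With the tool pointing down it reaches from about 0.35 to 0.875 m from the base axis. Payload 15.5 kg.
Tool frame: the origin (TCP) lies midway between the tips of the shut fingers; the grasp point (between the pads) lies behind it (robot.grip_depth is the z of the grasp point in the tool frame, in m); z points along the fingers, x is the direction in which the jaws open and shut, and the axes are right-handed (so a half turn about z gives the same grasp; the last joint's range is limited). The gripper opens to 85 mm and grips with 20 to 120 N. Pads are 22 mm wide; open, the fingers measure 114 mm over their backs; the gripper's body (76 mm by 85 mm) begins 54 mm behind the grasp point. The pads swing forward as they close: fully open they stand 13 mm farther back than shut.
Start: joints at [-75.315, 28.281, 77.091, -0, 74.628, -5.472], TCP at [0.215, -0.587, 0.205] pointing down, gripper open.
Joint ranges: [-166.48, 166.48], [-47.26, 123.95], [12.59, 153.08], [-70.14, 250.14], [6.76, 159.57], [-176.63, 176.63]. Speed limits (degrees/s): [108.29, 108.29, 147.25, 172.46, 172.46, 172.46].

### API

Orientations are given as [roll, pitch, yaw] about the fixed x, y, z axes, in that order (R = Rz(yaw) Ry(pitch) Rx(roll)).
In Python, from cell import status, viewer, job, masks_of, robot gives the robot as it stands. The module is installed in compiled form; this text tells all that it offers.
- The arm moves only by the shell command python3 -m crank 'ROWS'. ROWS is JSON, a list of rows, each a list of 7 numbers: the opening in per cent of the stroke, from 0 (shut) to 100 (fully open), then the shift along the tool's x, y, z in mm, then the turn, a rotation vector about the tool's x, y, z in rad. A call has 1 to 20 rows; each row is the pose to reach, as a shift and turn from the pose commanded when the call began, along the tool's axes at that moment; what a row does not reach only later rows make up. A row lasts 1/12 s, in which the tool goes at most 41.7 mm and 7.16 degrees, less where a joint would pass 70% of its speed; a pose out of reach is approached as far as the arm can. A call with a gripper value outside its range is refused whole. The fingers move at their own pace and stop on an object; the grip force is fixed at half the most. Time passes only in rows, so rows that repeat a pose let the fingers close. It gives the time, the measured TCP pose, the force and the opening at its end, in the units of the state.
- status.state(): the state, without advancing time (a new reading comes with each control period).
- viewer.read_camera(name): name is "side" or "top" or "wrist"; returns a dict with "pixels" (400x640x3 uint8, red, green, blue), "vertical_fov" (degrees; the focal length in pixels is half the picture's height over the tangent of half this angle, whatever the lens; pixels are square), "cx", "cy" (the principal point, pixels), "R" (3x3) and "t" (3): a world point X has camera coordinates R X + t. Camera axes: x right, y down, z forward; pixel columns grow to the right and rows downward; lengths in m; the calibration is good to about 2 mm. A picture is of the moment at which its call begins. There is no depth.
- job.job_done(): hands the job in, once; it reports no verdict.
Trained networks look in a picture, given as the dict that the camera call returned (one of the last four; its "shot" number tells which), for a name from the list of things; names that differ only in an ending like _2 or _b are one class to them, and where a whole thing is asked for, a point or a joint stands for the part that bears it (a point fixed in the world has none). Each returns a list of dicts, best first, with "confidence" (0 to 1); they miss things now and then, are a little off and sometimes report something else, mostly with a low value. They report only what shows in the picture. A call takes as long as a camera call. They do not tell look-alikes from the thing itself.
- masks_of(target, picture): "pixels" (400x640 bool, what is visible of it) and "position" ([row, column] in pixels, amid what is visible of it).
The state is a dict: "t": time; "q": joint angles; "qvel": joint speeds; "effort": joint torques, N m; "tool_pos": TCP position; "tool_rot": TCP orientation; "force": force on the tool from outside, world axes, zero at the start; "ft_torque": the same for the moment, N m; "grip_width": opening from 0.0 (shut) to 1.0 (fully open).
Only numpy, scipy, OpenCV 4.12 (cv2) and the standard library are available. Lean on these libraries where they do the work, as an engineer would, in place of code of your own. Each camera call takes 0.05 s, during which the arm holds its last target. There are 200 camera calls.

## Working session

There is one attempt and no reset: what is moved stays moved. The work goes in short steps, Python scripts to look and compute and a shell command to move; the robot and the scene stay as the last step left them, time stands still between calls to the robot, and variables do not carry over. Pictures are saved under pics/ and viewed, about 8 in all and at most 12, crops included, and the job is handed in when it is done.

```bash
mkdir -p pics; cat > h.py <<'E'
import numpy as np, cv2
from cell import status, viewer, job, masks_of, robot
from scipy.spatial.transform import Rotation as Ro
def cam(n):
    p=viewer.read_camera(n); return p
def f(p): return 200/np.tan(np.radians(p["vertical_fov"])/2)
def ray(p,rc):
    R=np.array(p["R"]);t=np.array(p["t"]);k=f(p)
    d=R.T@np.array([(rc[1]-p["cx"])/k,(rc[0]-p["cy"])/k,1]); return -R.T@t,d
def atz(p,rc,z):
    o,d=ray(p,rc); return o+d*(z-o[2])/d[2]
def proj(p,X):
    c=np.array(p["R"])@np.array(X)+np.array(p["t"]); k=f(p)
    return np.array([p["cy"]+k*c[1]/c[2],p["cx"]+k*c[0]/c[2]])
def save(p,n,s=1): 
    cv2.imwrite("pics/"+n,cv2.cvtColor(np.array(p["pixels"]),cv2.COLOR_RGB2BGR))
def outline(p,m,z):
    c,_=cv2.findContours(np.array(m).astype(np.uint8),0,1)
    c=max(c,key=cv2.contourArea)[:,0,:]
    return np.array([atz(p,(y,x),z)[:2] for x,y in c])
E
python3 - <<'E'
from h import *
print(status.state(), robot.grip_depth)
for n in ["top","side"]:
    p=cam(n); save(p,n+"0.png"); print(n,p["vertical_fov"],-np.array(p["R"]).T@p["t"])
    for nm,z in [("fixture",0.03),("lid",.053),("scraper",.0),("tab_1_c",.0565),("tip_cleaner",.037),("driver",.01),("spool",.04),("lid_bar",.069),("scraper_grip",.047),("angle_scale",.09),("tray_floor",.004),("lid_top",.053)]:
        for d in masks_of(nm,p)[:5]:
            print(nm,round(d["confidence"],2),np.round(d["position"]),int(np.sum(d["pixels"])),np.round(atz(p,d["position"],z),3))
E
```

```text
{'t': 0.0, 'q': array([-7.53155283e+01,  2.83124926e+01,  7.71293004e+01, -1.08390440e-03,
        7.46269298e+01, -5.46989783e+00]), 'qvel': array([-0.02133234, -0.11084295, -0.00099294,  0.06999753,  0.03394449,
       -0.0085296 ]), 'effort': array([ 2.75337858e-03, -8.82165956e+01, -3.83862162e+01, -2.93912281e-04,
        1.03607247e-02, -1.64583577e-05]), 'tool_pos': array([ 0.21525758, -0.58633362,  0.20471339]), 'tool_rot': array([-1.79994489e+02,  6.85094418e-02, -6.98453393e+01]), 'force': array([-0.13886885, -0.72544798,  0.09365726]), 'ft_torque': array([ 0.01667545, -0.04565731,  0.05130479]), 'grip_width': 1.000086317491325} -0.0187
top 48.233639856718185 [ 0.3168676  -0.0070499   1.23436136]
fixture 0.79 [188. 228.] 5476 [0.493 0.269 0.03 ]
lid 0.71 [176. 232.] 3586 [0.523 0.252 0.053]
lid 0.66 [191. 227.] 5646 [0.481 0.266 0.053]
scraper 0.97 [207. 378.] 413 [ 0.44  -0.142  0.   ]
scraper 0.86 [134. 440.] 712 [ 0.645 -0.321  0.   ]
scraper 0.7 [281. 233.] 466 [0.24  0.259 0.   ]
tip_cleaner 0.69 [221. 319.] 403 [0.4   0.021 0.037]
driver 0.6 [226. 417.] 220 [ 0.387 -0
[... 876 characters left out ...]
 [ 0.456 -0.161  0.   ]
scraper 0.59 [325. 339.] 697 [0.243 0.253 0.   ]
tip_cleaner 0.64 [222. 324.] 485 [0.395 0.032 0.037]
tip_cleaner 0.57 [278. 234.] 46 [0.519 0.278 0.037]
driver 0.43 [157. 365.] 179 [ 0.396 -0.252  0.01 ]
spool 0.71 [287. 246.] 6579 [0.478 0.285 0.04 ]
spool 0.66 [127. 369.] 436 [ 0.425 -0.347  0.04 ]
lid_bar 0.57 [266. 238.] 4029 [0.513 0.256 0.069]
scraper_grip 0.84 [175. 337.] 533 [ 0.431 -0.122  0.047]
scraper_grip 0.7 [322. 340.] 579 [0.239 0.263 0.047]
scraper_grip 0.65 [114. 306.] 684 [ 0.631 -0.307  0.047]
angle_scale 0.88 [284. 247.] 6806 [0.462 0.292 0.09 ]
tray_floor 0.92 [288. 247.] 6595 [0.488 0.275 0.004]
lid_top 0.97 [266. 236.] 3579 [0.524 0.254 0.053]
```

```bash
python3 - <<'E'
import cv2
a=cv2.imread("pics/top0.png")[90:310,180:500]; b=cv2.imread("pics/side0.png")[90:380,140:400]
cv2.imwrite("pics/a.png",cv2.resize(a,None,fx=2.5,fy=2.5,interpolation=cv2.INTER_CUBIC))
cv2.imwrite("pics/b.png",cv2.resize(b,None,fx=2,fy=2,interpolation=cv2.INTER_CUBIC))
E
```

```text
(no output)
```

View pics/a.png

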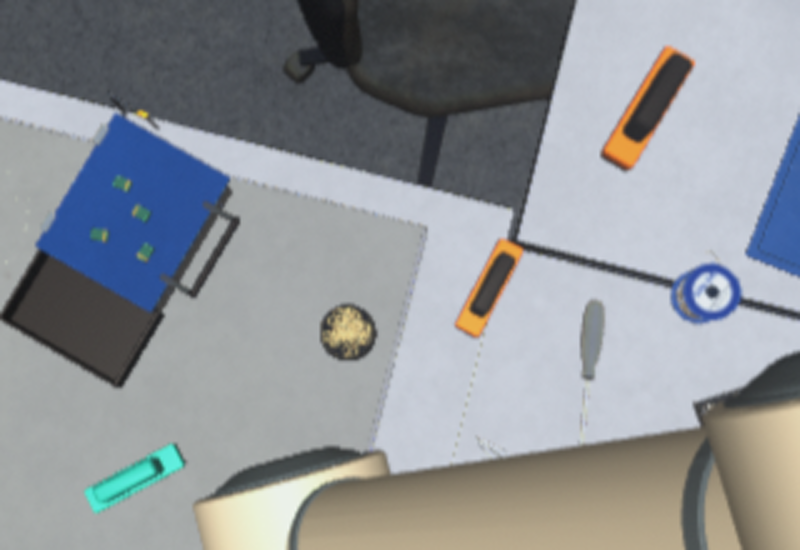

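View pics/b.png

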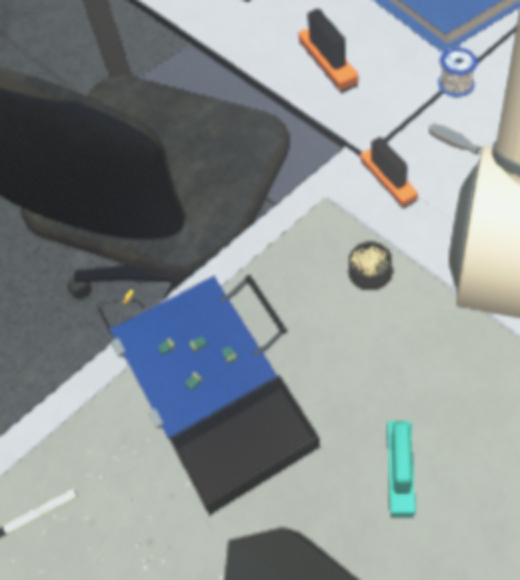

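The top view shows the bar on the fixture's right and the tray at lower left, with four tabs in the middle of the blue lid. There are two orange scrapers, and the nearer one (about a.png 490,288) is the smaller, so that's the target. Next I'll measure poses.

```bash
cat > m.py <<'E'
from h import *
from scipy.optimize import least_squares
def hsv(p): return cv2.cvtColor(np.array(p["pixels"]),cv2.COLOR_RGB2HSV)
def seg(p,lo,hi,box): # box r0,r1,c0,c1
    m=cv2.inRange(hsv(p),lo,hi); o=np.zeros_like(m); r0,r1,c0,c1=box; o[r0:r1,c0:c1]=m[r0:r1,c0:c1]; return o
def rect(p,m,z):
    P=outline(p,m,z).astype(np.float32)*1000; return cv2.minAreaRect(P)
def fx(F,X,inv=False):
    c,s=np.cos(F[2]),np.sin(F[2]); X=np.asarray(X)
    if inv: d=X[:2]-F[:2]; return np.array([c*d[0]+s*d[1],-s*d[0]+c*d[1]])
    return np.array([F[0]+c*X[0]-s*X[1],F[1]+s*X[0]+c*X[1]])
E
python3 - <<'E'
from m import *
for n,box,sb in [("top",(100,230,185,290),(170,240,355,395)),("side",(215,340,180,300),(150,205,310,355))]:
    p=cam(n)
    m=seg(p,(100,150,60),(125,255,255),box)
    m=cv2.morphologyEx(m,cv2.MORPH_CLOSE,np.ones((9,9)))
    (c,wh,a)=rect(p,m,.053); print(n,"lid",np.round(c,1),np.round(wh,1),round(a,1),np.round(cv2.boxPoints((c,wh,a)),0).tolist())
    g=seg(p,(40,60,40),(90,255,255),box); 
    nn,l,st,ce=cv2.connectedComponentsWithStats(g)
    for i in range(1,nn):
        if st[i,4]>5: print(" tab",st[i,4],np.round(atz(p,(ce[i][1],ce[i][0]),.058)*1000,1)[:2])
    o=seg(p,(5,130,100),(22,255,255),sb); (c,wh,a)=rect(p,o,.020); print(" scr",np.round(c,1),np.round(wh,1),round(a,1),np.round(cv2.boxPoints((c,wh,a)),0).tolist())
    for d in masks_of("scraper_grip",p):
        pos=atz(p,d["position"],.047)
    o2=seg(p,(5,130,100),(22,255,255),(90,170,400,470) if n=="top" else (80,150,280,330)); c2=rect(p,o2,.020);print(" big",np.round(c2[1],1))
E
```

```text
top lid [525.9 251.6] [141.9 166.5] 59.7 [[418.0, 232.0], [562.0, 148.0], [634.0, 271.0], [490.0, 355.0]]
 tab 19 [556.5 262.5]
 tab 20 [524.3 240.5]
 tab 19 [502.  286.5]
 tab 19 [482.  236.3]
 scr [ 445.3 -132.3] [ 27.6 109.8] 61.7 [[390.0, -118.0], [487.0, -171.0], [500.0, -146.0], [404.0, -94.0]]
 big [ 36.8 143.4]
side lid [526.7 253.3] [137.2 162.5] 59.6 [[422.0, 235.0], [562.0, 153.0], [631.0, 271.0], [491.0, 354.0]]
 tab 17 [522.5 240.5]
 tab 18 [556.7 263.9]
 tab 17 [482.8 235.8]
 tab 20 [501.1 287.4]
 scr [ 443.1 -128.8] [ 27.7 109.5] 61.8 [[388.0, -115.0], [485.0, -167.0], [498.0, -142.0], [401.0, -91.0]]
 big [ 36.3 146.1]
```

```bash
cat >> m.py <<'E'
F=np.array([.526,.2525,np.radians(59.7)])   # lid centre frame
def to(pos,rpy):
    s=status.state(); R0=Ro.from_euler("xyz",s["tool_rot"],degrees=True); R1=Ro.from_euler("xyz",rpy,degrees=True)
    d=R0.inv().apply(np.array(pos)-s["tool_pos"])*1000; w=(R0.inv()*R1).as_rotvec()
    print("shift",np.round(d,1),"turn",np.round(w,4),"rows",np.linalg.norm(d)/41.7,np.degrees(np.linalg.norm(w))/7.16,"t",s["t"])
E
python3 -c "
from m import *
to([.444,-.1305,.14],[180,0,-118.3])"
```

```text
shift [-349.5 -371.8   65.3] turn [0.000e+00 1.000e-04 8.457e-01] rows 12.33695713673534 6.767740727142011 t 1.5
```

```bash
python3 -m crank '[[100,-349.5,-371.8,65.3,0,0,0.8457],[100,-349.5,-371.8,65.3,0,0,0.8457],[100,-349.5,-371.8,65.3,0,0,0.8457],[100,-349.5,-371.8,65.3,0,0,0.8457],[100,-349.5,-371.8,65.3,0,0,0.8457],[100,-349.5,-371.8,65.3,0,0,0.8457],[100,-349.5,-371.8,65.3,0,0,0.8457],[100,-349.5,-371.8,65.3,0,0,0.8457],[100,-349.5,-371.8,65.3,0,0,0.8457],[100,-349.5,-371.8,65.3,0,0,0.8457],[100,-349.5,-371.8,65.3,0,0,0.8457],[100,-349.5,-371.8,65.3,0,0,0.8457],[100,-349.5,-371.8,65.3,0,0,0.8457],[100,-349.5,-371.8,65.3,0,0,0.8457],[100,-349.5,-371.8,65.3,0,0,0.8457],[100,-349.5,-371.8,65.3,0,0,0.8457],[100,-349.5,-371.8,65.3,0,0,0.8457],[100,-349.5,-371.8,65.3,0,0,0.8457]]'
python3 - <<'E'
from m import *
p=cam("wrist"); save(p,"w1.png"); 
to([.444,-.1305,.032],[180,0,-118.3])
o=seg(p,(5,130,100),(22,255,255),(0,400,0,640)); (c,wh,a)=rect(p,o,.021); print(np.round(c,1),np.round(wh,1),a,np.round(cv2.boxPoints((c,wh,a))).tolist())
E
```

```text
t: 3.0
tool_pos: [0.4437, -0.1315, 0.1402]
tool_rot: [-180.0, -0.0, -118.4]
force: [0.6, 0.7, -1.3]
grip_width: 1.001
shift [ -1.    0.3 108.1] turn [-0.0003 -0.     -0.0017] rows 2.59310242214046 0.013565230547902466 t 3.05
[ 446.8 -134. ] [ 29.2 107.7] 61.3803825378418 [[393.0, -121.0], [487.0, -173.0], [501.0, -147.0], [406.0, -95.0]]
```

View pics/w1.png

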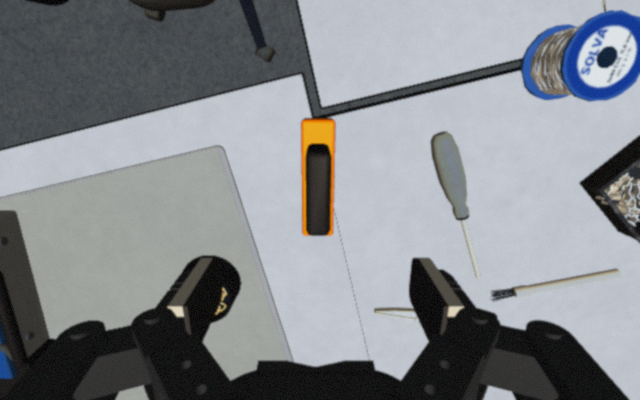

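The wrist view shows the small orange scraper centred between the fingers (col 318); nothing stands in the way of going straight down. Descending and gripping.

```bash
python3 -m crank '[[100,0,-2,40,0,0,0],[100,0,-2,75,0,0,0],[100,0,-2,95,0,0,0],[100,0,-2,105,0,0,0],[100,0,-2,108,0,0,0],[100,0,-2,108,0,0,0],[0,0,-2,108,0,0,0],[0,0,-2,108,0,0,0],[0,0,-2,108,0,0,0],[0,0,-2,108,0,0,0],[0,0,-2,108,0,0,0],[0,0,-2,108,0,0,0],[0,0,-2,108,0,0,0],[0,0,-2,108,0,0,0],[0,0,-2,108,0,0,0],[0,0,-2,108,0,0,0]]'
python3 -m crank '[[0,0,0,-20,0,0,0],[0,0,0,-50,0,0,0],[0,0,0,-80,0,0,0],[0,0,0,-110,0,0,0],[0,0,0,-120,0,0,0],[0,0,0,-120,0,0,0]]'
python3 - <<'E'
from m import *
p=cam("wrist"); save(p,"w2.png")
s=status.state(); print(s["tool_pos"],s["tool_rot"])
for dx,dy,z in [(-5,-57,.12),(-5,-57,.0855)]:
    to(list(fx(F,[dx/1000,dy/1000]))+[z],[180,0,-30.3])
E
```

```text
t: 4.38
tool_pos: [0.4459, -0.1317, 0.0325]
tool_rot: [-180.0, -0.0, -118.3]
force: [-2.4, -0.9, 11.6]
grip_width: 0.213
t: 4.88
tool_pos: [0.4471, -0.132, 0.1545]
tool_rot: [-179.7, 0.0, -118.3]
force: [0.8, -1.0, -1.1]
grip_width: 0.214
[ 0.44624603 -0.13164183  0.15278498] [-1.79861064e+02  1.07852781e-02 -1.18293135e+02]
shift [-369.1   55.1   32.7] turn [-0.0021 -0.0017 -1.5358] rows 8.98276173587581 12.289558049962025 t 4.9333
shift [-369.    55.2   67.2] turn [-0.0021 -0.0017 -1.5358] rows 9.092602528922619 12.289558049962025 t 4.9333
```

View pics/w2.png

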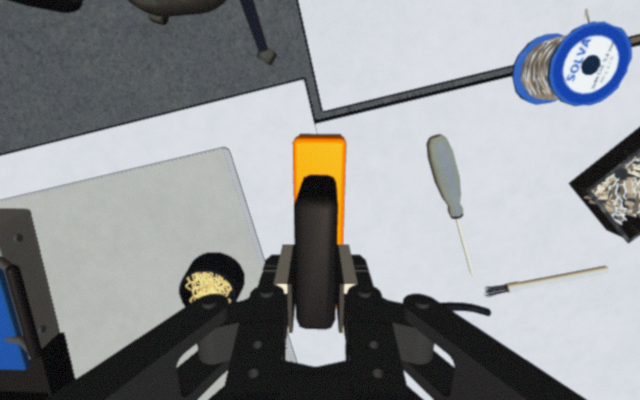

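```bash
python3 -m crank '[[0,-30,5,0,0,0,-0.12],[0,-60,10,0,0,0,-0.24],[0,-90,14,0,0,0,-0.36],[0,-120,18,0,0,0,-0.48],[0,-150,22,0,0,0,-0.6],[0,-180,27,0,0,0,-0.72],[0,-210,31,0,0,0,-0.84],[0,-240,36,0,0,0,-0.96],[0,-270,40,0,0,0,-1.08],[0,-300,45,0,0,0,-1.2],[0,-330,49,0,0,0,-1.32],[0,-350,52,0,0,0,-1.44],[0,-369,55.1,0,0,0,-1.5358],[0,-369,55.1,0,0,0,-1.5358],[0,-369,55.1,0,0,0,-1.5358]]'
python3 - <<'E'
from m import *
s=status.state(); print(s["tool_pos"],s["tool_rot"],s["force"])
p=cam("top"); q=cam("side"); save(p,"t2.png"); save(q,"s2.png")
a=np.array(p["pixels"])[100:250,190:330]; b=np.array(q["pixels"])[190:350,160:320]
a=cv2.resize(a,(400,428),interpolation=2);b=cv2.resize(b,(400,428)[:2],interpolation=2)
cv2.imwrite("pics/c.png",cv2.cvtColor(np.hstack([a,b]),cv2.COLOR_RGB2BGR))
w=cam("wrist"); save(w,"w3.png")
z=s["tool_pos"][2]-.0325+.021
for n,pp in [("wrist",w),("top",p),("side",q)]:
    o=seg(pp,(5,130,100),(22,255,255),(0,400,0,640) if n=="wrist" else (80,380,180,330)); 
    if o.sum(): r=rect(pp,o,z); print(n,np.round(r[0],1),np.round(r[1],1),r[2])
to(list(fx(F,[-.005,-.057]))+[.087],[180,0,-30.3])
E
```

```text
t: 6.18
tool_pos: [0.5713, 0.22, 0.1499]
tool_rot: [179.9, 0.1, -30.3]
force: [-0.1, -0.3, -2.4]
grip_width: 0.215
[0.57128846 0.21997589 0.14989686] [ 1.79881921e+02  1.07540088e-01 -3.02869323e+01] [-0.13669618 -0.34385361 -2.39894683]
wrist [585.9 239.4] [65.7 29.1] 59.383056640625
top [555.8 179.4] [40.8 23. ] 14.234479904174805
side [570.2 221.3] [111.5  36.5] 59.58122634887695
shift [ 0.7 -1.4 64. ] turn [ 0.0014  0.0011 -0.0023] rows 1.5362385107896195 0.023026209423118112 t 6.3333
```

View pics/c.png

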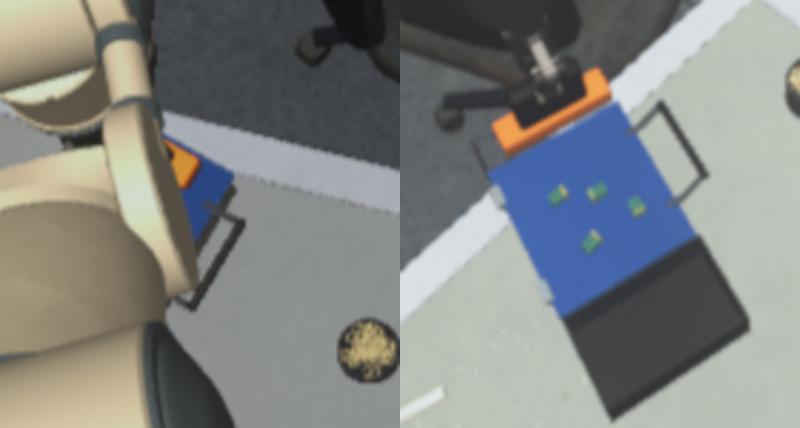

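```bash
python3 -m crank '[[0,0.7,-1.4,25,0,0,0],[0,0.7,-1.4,45,0,0,0],[0,0.7,-1.4,57,0,0,0],[0,0.7,-1.4,62,0,0,0],[0,0.7,-1.4,62,0,0,0],[0,0.7,-1.4,62,0,0,0]]'
python3 - <<'E'
from m import *
s=status.state(); print(s["tool_pos"],s["force"]); print(fx(F,s["tool_pos"],True)*1000)
q=cam("side"); 
cv2.imwrite("pics/d.png",cv2.cvtColor(cv2.resize(np.array(q["pixels"])[210:350,170:310],None,fx=4,fy=4,interpolation=2),cv2.COLOR_RGB2BGR))
E
```

```text
t: 6.83
tool_pos: [0.5736, 0.22, 0.0904]
tool_rot: [-180.0, -0.0, -30.4]
force: [0.7, -0.2, -1.3]
grip_width: 0.213
[0.5736046  0.21998597 0.09038347] [ 0.68989728 -0.24125877 -1.25458924]
[ -4.05462811 -57.50582872]
```

View pics/d.png

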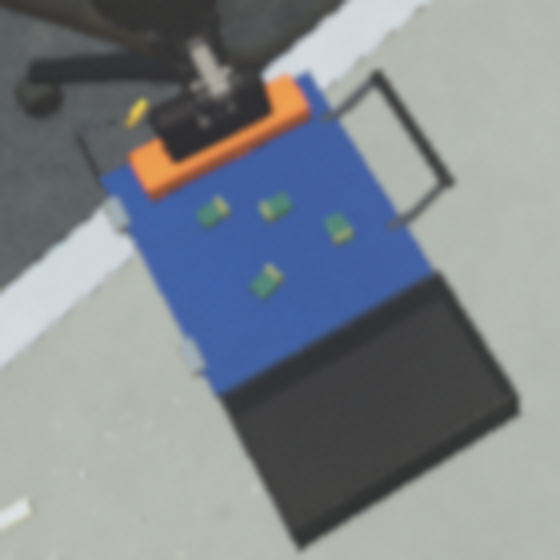

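```bash
python3 -m crank '[[0,0,0,2,0,0,0],[0,0,0,4,0,0,0],[0,0,0,4,0,0,0],[0,0,0,4,0,0,0]]'
```

```text
t: 7.22
tool_pos: [0.5735, 0.2204, 0.0861]
tool_rot: [-180.0, -0.0, -30.3]
force: [0.4, 0.6, -2.6]
grip_width: 0.211
```

```bash
python3 -m crank '[[0,-4,0,0,0,0,0],[0,-11,0,0,0,0,0],[0,-19,0,0,0,0,0],[0,-27,0,0,0,0,0],[0,-35,0,0,0,0,0],[0,-43,0,0,0,0,0],[0,-51,0,0,0,0,0],[0,-59,0,0,0,0,0],[0,-67,0,0,0,0,0],[0,-75,0,0,0,0,0],[0,-83,0,0,0,0,0],[0,-91,0,0,0,0,0],[0,-99,0,0,0,0,0],[0,-107,0,0,0,0,0],[0,-115,0,0,0,0,0],[0,-123,0,0,0,0,0],[0,-131,0,0,0,0,0],[0,-139,0,0,0,0,0],[0,-145,0,0,0,0,0]]'
python3 -m crank '[[0,-5,0,0,0,0,0],[0,-10,0,0,0,0,0],[0,-10,0,0,0,0,0],[0,-10,0,-20,0,0,0],[0,-10,0,-50,0,0,0],[0,-10,0,-70,0,0,0],[0,-10,0,-70,0,0,0]]'
python3 - <<'E'
from m import *
s=status.state(); print(s["tool_pos"],s["force"]); print(fx(F,s["tool_pos"],True)*1000)
q=cam("side"); w=cam("wrist"); save(w,"w4.png")
a=cv2.resize(np.array(q["pixels"])[210:350,170:310],(400,400),interpolation=2); b=cv2.resize(np.array(w["pixels"]),(400,400)); 
cv2.imwrite("pics/e.png",cv2.cvtColor(np.hstack([a,b]),cv2.COLOR_RGB2BGR))
E
```

```text
t: 8.8
tool_pos: [0.4473, 0.294, 0.086]
tool_rot: [180.0, 0.0, -30.3]
force: [0.3, -0.6, -1.8]
grip_width: 0.211
t: 9.38
tool_pos: [0.4417, 0.2996, 0.1597]
tool_rot: [-179.7, -0.2, -30.3]
force: [1.4, 0.6, -0.8]
grip_width: 0.21
[0.44172602 0.29956088 0.15971892] [ 1.44571238  0.5890156  -0.84632052]
[-1.88639625 96.50529792]
```

View pics/e.png

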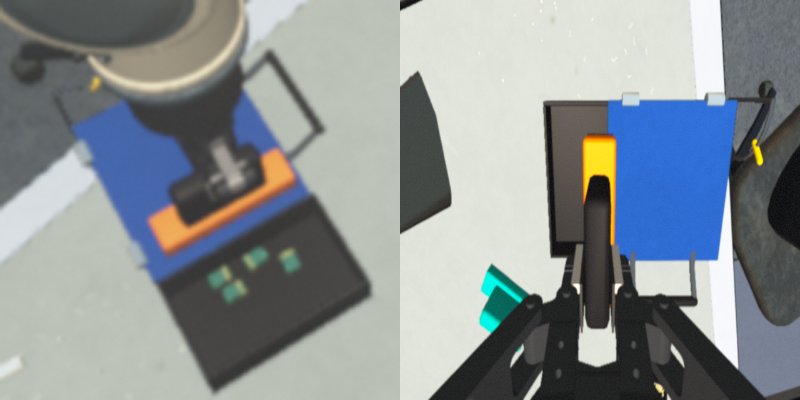

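All four tabs lie in the black tray (side view, left half, about (220-290, 255-290)) and the lid is bare. Putting the scraper back on its original spot.

```bash
python3 -c "
from m import *
to([.446,-.132,.155],[180,0,-118.3])"
```

```text
shift [222.5 368.9   1.1] turn [-1.7000e-03  3.0000e-04  1.5356e+00] rows 10.329826809635271 12.288400093756366 t 9.4833
```

```bash
python3 -m crank '[[0,17,28,0,0,0,0.12],[0,34,57,0,0,0,0.24],[0,51,85,0,0,0,0.36],[0,68,113,0,0,0,0.48],[0,85,141,0,0,0,0.6],[0,102,170,0,0,0,0.72],[0,119,198,0,0,0,0.84],[0,137,227,0,0,0,0.96],[0,154,255,0,0,0,1.08],[0,171,283,0,0,0,1.2],[0,188,312,0,0,0,1.32],[0,205,340,0,0,0,1.44],[0,222.5,368.9,0,0,0,1.5356],[0,222.5,368.9,0,0,0,1.5356],[0,222.5,368.9,0,0,0,1.5356],[0,222.5,368.9,0,0,0,1.5356]]'
python3 -c "
from m import *
to([.446,-.132,.0335],[180,0,-118.3])"
```

```text
t: 10.82
tool_pos: [0.4448, -0.1318, 0.155]
tool_rot: [179.9, -0.0, -118.3]
force: [-0.3, 0.1, -2.3]
grip_width: 0.216
shift [ -0.4  -1.4 121.5] turn [ 0.002  -0.      0.0003] rows 2.9149892084858444 0.016598978604516246 t 10.8167
```

```bash
python3 -m crank '[[0,0,0,35,0,0,0],[0,0,0,70,0,0,0],[0,0,0,100,0,0,0],[0,0,0,112,0,0,0],[0,0,0,117,0,0,0],[0,0,0,120,0,0,0],[0,0,0,122,0,0,0],[0,0,0,122,0,0,0],[0,0,0,122,0,0,0]]'
```

```text
t: 11.57
tool_pos: [0.4461, -0.1322, 0.0348]
tool_rot: [-179.9, 0.0, -118.3]
force: [-0.4, -0.1, -1.6]
grip_width: 0.216
```

```bash
python3 -m crank '[[0,0,0,1,0,0,0],[0,0,0,2,0,0,0],[0,0,0,2.5,0,0,0],[0,0,0,2.5,0,0,0]]'
```

```text
t: 11.9
tool_pos: [0.446, -0.1325, 0.0324]
tool_rot: [-179.9, -0.0, -118.3]
force: [-4.0, -0.8, 19.4]
grip_width: 0.215
```

```bash
python3 -m crank '[[100,0,0,0,0,0,0],[100,0,0,0,0,0,0],[100,0,0,0,0,0,0],[100,0,0,0,0,0,0],[100,0,0,0,0,0,0],[100,0,0,0,0,0,0],[100,0,0,-10,0,0,0],[100,0,0,-35,0,0,0],[100,0,0,-70,0,0,0],[100,0,0,-105,0,0,0],[100,0,0,-140,0,0,0],[100,0,0,-150,0,0,0],[100,0,0,-150,0,0,0],[100,0,0,-150,0,0,0]]'
python3 - <<'E'
from m import *
p=cam("top"); q=cam("side"); w=cam("wrist")
for n,pp,box in [("top",p,(100,230,185,290)),("side",q,(215,340,180,300))]:
    m=cv2.morphologyEx(seg(pp,(100,150,60),(125,255,255),box),cv2.MORPH_CLOSE,np.ones((9,9)))
    if m.sum(): r=rect(pp,m,.053); print(n,np.round(r[0],1),np.round(r[1],1),r[2])
b=list(fx(F,[-.105,0]))+[.069]
out=[]
for pp in (p,q):
    im=np.array(pp["pixels"]).copy(); r,c=proj(pp,b); im=cv2.cvtColor(im,cv2.COLOR_RGB2BGR)
    r0,c0=int(r)-40,int(c)-40; im=cv2.resize(im[r0:r0+80,c0:c0+80],(400,400),interpolation=2)
    P=[proj(pp,list(fx(F,[-.105,y]))+[.069]) for y in (-.045,0,.045)]
    for a in P: cv2.circle(im,(int((a[1]-c0+.5)*5),int((a[0]-r0+.5)*5)),3,(0,0,255),-1)
    out.append(im)
cv2.imwrite("pics/g.png",np.hstack(out))
for pp in (p,q,w):
  o=seg(pp,(5,130,100),(22,255,255),(0,400,0,640)); 
  nn,l,st,ce=cv2.connectedComponentsWithStats(o)
  for i in range(1,nn):
    if st[i,4]>60: r=rect(pp,(l==i),.02); print("orange",np.round(r[0]),np.round(r[1]),r[2])
E
```

```text
t: 13.07
tool_pos: [0.4457, -0.1322, 0.1816]
tool_rot: [-179.9, 0.0, -118.3]
force: [-0.9, -0.0, -0.3]
grip_width: 0.997
top [525.4 251.8] [141.9 167.5] 59.736812591552734
side [526.5 253.4] [137.2 162.8] 59.57402801513672
orange [ 667. -310.] [ 13. 105.] 54.03651809692383
orange [ 427. -123.] [28. 68.] 60.80276870727539
orange [ 648. -304.] [ 24. 146.] 60.035980224609375
orange [ 445. -128.] [ 28. 111.] 63.80756759643555
orange [ 447. -135.] [ 29. 108.] 61.31736755371094
```

View pics/g.png

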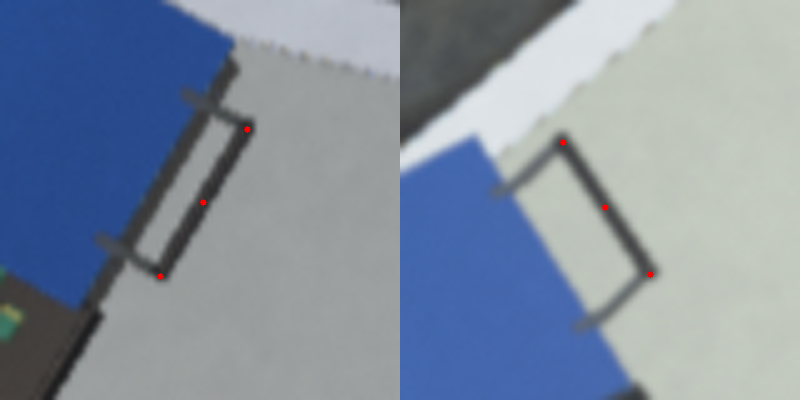

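The predicted bar ends and middle (red dots) sit on the bar in both views, and the scraper stands at its old place. Planning the bar grasp, tilted 22.5°.

```bash
cat >> m.py <<'E'
A0=-22.5
def lidpose(deg,back=0.,d=.0187):
    th=np.radians(deg); u=np.array([-np.cos(th),0,np.sin(th)]); n=np.array([np.sin(th),0,np.cos(th)])
    b=np.array([.073,0,.049])+.178*u+.020*n
    R=Ro.from_euler("z",F[2])*Ro.from_euler("y",deg+A0,degrees=True)*Ro.from_euler("x",180,degrees=True)
    Z=Ro.from_euler("z",-F[2])*R; zz=Z.apply([0,0,1])
    t=b+zz*(d-back); xy=fx(F,t)
    return np.array([xy[0],xy[1],t[2]]),R
def tol(deg,back=0.,ref=None):
    p,R=lidpose(deg,back); 
    if ref is None: s=status.state(); p0=s["tool_pos"];R0=Ro.from_euler("xyz",s["tool_rot"],degrees=True)
    else: p0,R0=lidpose(*ref)
    print(deg,back,np.round(R0.inv().apply(p-p0)*1000,1),np.round((R0.inv()*R).as_rotvec(),4),np.round(p,3),np.round(R.as_euler("xyz",degrees=True),1))
E
python3 -c "
from m import *
tol(0,.09);tol(0,0)
for a in range(5,50,5): tol(a,0,(0,0))"
```

```text
0 0.09 [-244.7  115.2   45.6] [ 0.6066  0.0142 -3.0479] [0.459 0.138 0.135] [180.  -22.5  59.7]
0 0 [-279.1  113.8  128.7] [ 0.6066  0.0142 -3.0479] [0.477 0.168 0.052] [180.  -22.5  59.7]
5 0 [  6.5  -0.  -13.4] [ 0.     -0.0873 -0.    ] [0.477 0.169 0.067] [180.  -17.5  59.7]
10 0 [ 14.2   0.  -26.2] [-0.     -0.1745 -0.    ] [0.478 0.171 0.081] [180.  -12.5  59.7]
15 0 [ 22.9  -0.  -38.3] [ 0.     -0.2618 -0.    ] [0.48  0.174 0.096] [180.   -7.5  59.7]
20 0 [ 32.7   0.  -49.5] [ 0.     -0.3491 -0.    ] [0.482 0.178 0.11 ] [180.   -2.5  59.7]
25 0 [ 43.4  -0.  -59.9] [ 0.     -0.4363 -0.    ] [0.485 0.183 0.124] [180.    2.5  59.7]
30 0 [ 55.    0.  -69.3] [ 0.     -0.5236 -0.    ] [0.489 0.189 0.137] [180.    7.5  59.7]
35 0 [ 67.3   0.  -77.7] [-0.     -0.6109 -0.    ] [0.493 0.196 0.149] [180.   12.5  59.7]
40 0 [ 80.3   0.  -84.9] [ 0.     -0.6981 -0.    ] [0.498 0.204 0.161] [180.   17.5  59.7]
45 0 [ 93.9   0.  -91. ] [-0.     -0.7854 -0.    ] [0.503 0.213 0.172] [180.   22.5  59.7]
```

```bash
python3 -m crank '[[35,-19,9,0,0,0,-0.115],[35,-38,18,0,0,0,-0.23],[35,-56,27,0,0,0,-0.345],[35,-75,35,0,0,0,-0.46],[35,-94,44,0,0,0,-0.575],[35,-113,53,0,0,0,-0.69],[35,-131,62,0,0,0,-0.805],[35,-150,71,0,0,0,-0.92],[35,-169,80,0,0,0,-1.035],[35,-188,88,0,0,0,-1.15],[35,-206,97,0,0,0,-1.265],[35,-225,106,0,0,0,-1.38],[35,-244,115,0,0,0,-1.5],[35,-244,115,0,0,0,-1.5],[35,-244,115,0,0,0,-1.5]]'
python3 -c "
from m import *
tol(0,.09);tol(0,0)"
```

```text
t: 14.47
tool_pos: [0.4593, 0.1378, 0.1803]
tool_rot: [179.9, 0.1, -32.3]
force: [-0.2, -0.7, -0.2]
grip_width: 0.35
0 0.09 [-0.2 -0.4 45.5] [ 0.3147  0.3065 -1.5829] [0.459 0.138 0.135] [180.  -22.5  59.7]
0 0 [ -1.3 -35.  128.6] [ 0.3147  0.3065 -1.5829] [0.477 0.168 0.052] [180.  -22.5  59.7]
```

```bash
python3 -m crank '[[35,0,0,3,0.022,0.022,-0.113],[35,0,0,6,0.045,0.044,-0.226],[35,0,0,9,0.067,0.066,-0.339],[35,0,0,12,0.09,0.088,-0.452],[35,0,0,15,0.112,0.109,-0.565],[35,0,0,18,0.135,0.131,-0.678],[35,0,0,21,0.157,0.153,-0.791],[35,0,0,24,0.18,0.175,-0.904],[35,0,0,27,0.202,0.197,-1.017],[35,0,0,30,0.225,0.219,-1.13],[35,0,0,33,0.247,0.241,-1.243],[35,0,0,36,0.27,0.263,-1.356],[35,0,0,39,0.292,0.284,-1.469],[35,0,0,42,0.3147,0.3065,-1.5829],[35,0,0,45.5,0.3147,0.3065,-1.5829],[35,0,0,45.5,0.3147,0.3065,-1.5829],[35,0,0,45.5,0.3147,0.3065,-1.5829]]'
python3 - <<'E'
from m import *
tol(0,.09);tol(0,0); print(status.state()["q"])
w=cam("wrist"); im=cv2.cvtColor(np.array(w["pixels"]),cv2.COLOR_RGB2BGR).copy()
for y in (-.045,0,.045):
    r,c=proj(w,list(fx(F,[-.105,y]))+[.069]); cv2.circle(im,(int(c),int(r)),4,(0,0,255),-1)
cv2.imwrite("pics/k.png",im)
E
```

```text
t: 15.88
tool_pos: [0.4596, 0.1364, 0.1354]
tool_rot: [-180.0, -22.5, 59.3]
force: [1.2, -0.2, 0.7]
grip_width: 0.349
0 0.09 [ 1.2 -1.2  1.1] [ 0.0016 -0.0001 -0.0057] [0.459 0.138 0.135] [180.  -22.5  59.7]
0 0 [ 1.2 -1.4 91.1] [ 0.0016 -0.0001 -0.0057] [0.477 0.168 0.052] [180.  -22.5  59.7]
[ -6.26068421  18.74681996 115.46806512  32.2808548   40.79673301
 -89.42879717]
```

View pics/k.png

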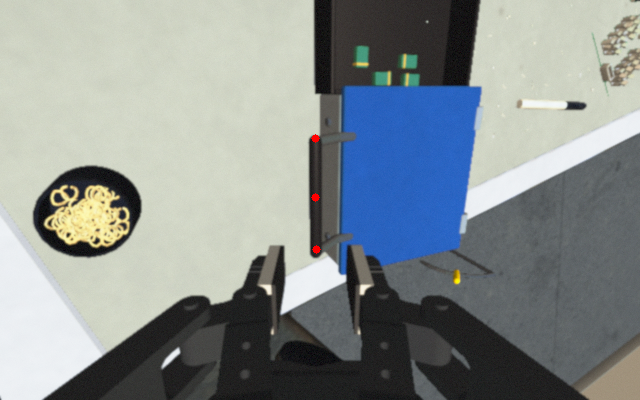

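The wrist view shows the bar (col 316, marked points on it) centred between the fingers (273..358), with all four tabs in the tray. Advancing to grip.

```bash
python3 -m crank '[[35,1,-1.4,25,0,0,-0.005],[35,1,-1.4,50,0,0,-0.005],[35,1,-1.4,68,0,0,-0.005],[35,1,-1.4,80,0,0,-0.005],[35,1,-1.4,87,0,0,-0.005],[35,1,-1.4,90.5,0,0,-0.005],[35,1,-1.4,90.5,0,0,-0.005],[35,1,-1.4,90.5,0,0,-0.005]]'
```

```text
t: 16.6
tool_pos: [0.477, 0.1686, 0.0533]
tool_rot: [179.8, -22.6, 60.0]
force: [-0.1, -0.4, -0.1]
grip_width: 0.348
```

```bash
python3 -m crank '[[0,0,0,0,0,0,0],[0,0,0,0,0,0,0],[0,0,0,0,0,0,0],[0,0,0,0,0,0,0],[0,0,0,0,0,0,0],[0,0,0,0,0,0,0],[0,0,0,0,0,0,0]]'
python3 -m crank '[[0,3.2,0,-6.7,0,-0.0436,0],[0,6.5,0,-13.4,0,-0.0873,0],[0,6.5,0,-13.4,0,-0.0873,0]]'
```

```text
t: 17.18
tool_pos: [0.4769, 0.1686, 0.0529]
tool_rot: [179.8, -22.6, 60.0]
force: [-0.1, 0.5, -0.7]
grip_width: -0.0
t: 17.43
tool_pos: [0.4787, 0.1696, 0.069]
tool_rot: [179.6, -17.5, 60.0]
force: [0.4, 0.1, 0.6]
grip_width: -0.002
```

The fingers shut completely, so the bar isn't between them. Looking before doing anything else.

```bash
python3 - <<'E'
from m import *
q=cam("side"); w=cam("wrist"); 
a=cv2.resize(np.array(q["pixels"])[240:320,210:290],(400,400),interpolation=2); im=np.array(w["pixels"]).copy()
b=cv2.resize(im[100:400,170:470],(400,400))
cv2.imwrite("pics/l.png",cv2.cvtColor(np.hstack([a,b]),cv2.COLOR_RGB2BGR)); tol(5,0)
E
```

```text
5 0 [-1.7  0.3  0.8] [ 0.0025 -0.0035  0.0069] [0.477 0.169 0.067] [180.  -17.5  59.7]
```

View pics/l.png

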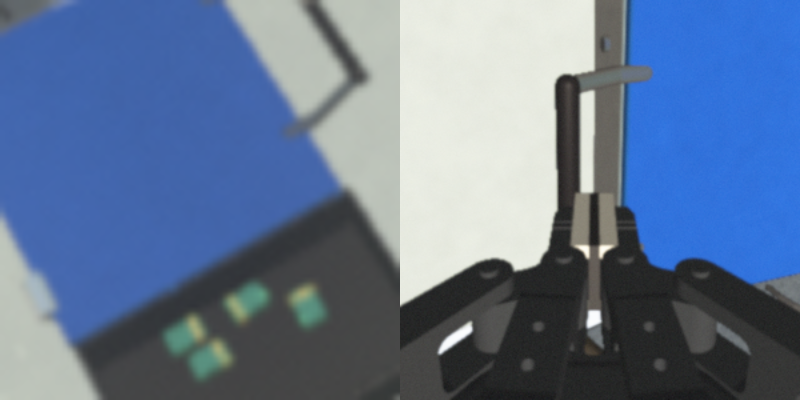

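```bash
python3 - <<'E'
from m import *
w=cam("wrist"); s=status.state()
print("TCP",proj(w,s["tool_pos"]), s["tool_pos"],s["tool_rot"],s["grip_width"],s["force"])
R=Ro.from_euler("xyz",s["tool_rot"],degrees=True)
print("grasp",proj(w,s["tool_pos"]-.0187*R.as_matrix()[:,2]))
for dg in (0,5):
  for y in (-.045,0,.045):
    th=np.radians(dg); b=[.073-.178*np.cos(th)+.02*np.sin(th),y,.049+.178*np.sin(th)+.02*np.cos(th)]
    X=np.array(list(fx(F,b[:2]))+[b[2]]); print(dg,y,np.round(proj(w,X)),"in tool mm",np.round(R.inv().apply(X-s["tool_pos"])*1000,1))
print("cam in tool",R.inv().apply(-np.array(w["R"]).T@w["t"]-s["tool_pos"]), R.inv().apply(np.array(w["R"])[2]))
E
```

```text
TCP [237.90142322 312.62070698] [0.47702495 0.16984381 0.06750696] [179.79085446 -17.67743067  60.05860667] 0.0012959382941581772 [-0.13209082  0.40506009 -0.52536207]
grasp [253.48639413 312.35170325]
0 -0.045 [311. 299.] in tool mm [-8.3 45.5 -4.1]
0 0 [242. 298.] in tool mm [-8.1  0.5 -4.1]
0 0.045 [162. 297.] in tool mm [ -7.8 -44.5  -4.2]
5 -0.045 [327. 310.] in tool mm [ -1.3  45.6 -18. ]
5 0 [254. 310.] in tool mm [ -1.1   0.6 -18.1]
5 0.045 [168. 310.] in tool mm [ -0.8 -44.4 -18.2]
cam in tool [ 0.001463   -0.07777141 -0.16759699] [7.46649943e-05 3.06781242e-01 9.51780050e-01]
```

```bash
python3 -m crank '[[0,0,0,-10,0,0,0],[0,0,0,-25,0,0,0],[0,0,0,-40,0,0,0],[35,0,0,-40,0,0,0],[35,0,0,-40,0,0,0],[35,0,0,-40,0,0,0],[35,0,0,-40,0,0,0]]'
python3 - <<'E'
from m import *
tol(0,0.05); tol(0,0.0)
w=cam("wrist"); save(w,"w6.png")
for n in ("lid_bar","lid_top"):
    for d in masks_of(n,w)[:2]: print(n,d["confidence"],d["position"],d["pixels"].sum())
# bar pixels: dark columns along rows
g=np.array(w["pixels"]).sum(2)/3
for r in range(130,260,15):
    print(r,[int(v) for v in g[r,280:345:4]])
for y in (-.045,0,.045):print(proj(w,list(fx(F,[-.105,y]))+[.069]))
E
```

```text
t: 18.17
tool_pos: [0.4707, 0.159, 0.1052]
tool_rot: [179.8, -17.6, 59.9]
force: [-0.2, -0.4, -0.1]
grip_width: 0.355
0 0.05 [-10.2   0.5   4.4] [0.0012 0.0861 0.0041] [0.467 0.152 0.098] [180.  -22.5  59.7]
0 0.0 [-5.9  0.5 54.2] [0.0012 0.0861 0.0041] [0.477 0.168 0.052] [180.  -22.5  59.7]
lid_bar 0.76 [179.7, 407.6] 32301
lid_bar 0.71 [60.9, 422.8] 346
lid_top 0.79 [179.6, 410.6] 32203
130 [206, 208, 204, 203, 207, 204, 203, 203, 204, 201, 79, 69, 91, 83, 119, 93, 108]
145 [203, 208, 207, 208, 203, 138, 163, 148, 130, 93, 85, 89, 90, 95, 99, 97, 98]
160 [205, 206, 208, 199, 30, 52, 48, 64, 207, 201, 85, 84, 86, 87, 98, 103, 114]
175 [205, 204, 204, 203, 33, 48, 49, 68, 204, 201, 84, 87, 87, 82, 90, 107, 109]
190 [207, 206, 204, 205, 31, 47, 48, 64, 205, 198, 84, 85, 84, 89, 84, 111, 108]
205 [206, 207, 207, 205, 38, 39, 49, 65, 204, 183, 87, 86, 89, 86, 66, 109, 114]
220 [205, 204, 204, 203, 46, 43, 42, 67, 206, 181, 88, 84, 84, 91, 71, 110, 110]
235 [204, 206, 208, 205, 57, 39, 43, 68, 206, 177, 85, 83, 86, 97, 69, 111, 108]
250 [37, 133, 208, 209, 88, 37, 46, 66, 204, 177, 86, 83, 86, 105, 78, 108, 107]
[275.73087313 303.21320064]
[216.56943391 302.62229815]
[149.36471559 301.95105966]
```

```bash
python3 -m crank '[[35,-10,0.5,4.4,0,0.0861,0.004],[35,-10,0.5,4.4,0,0.0861,0.004],[35,-8.5,0.5,24,0,0.0861,0.004],[35,-7,0.5,41,0,0.0861,0.004],[35,-6.3,0.5,50,0,0.0861,0.004],[35,-5.7,0.5,57,0,0.0861,0.004],[35,-5.7,0.5,57,0,0.0861,0.004],[25,-5.7,0.5,57,0,0.0861,0.004],[25,-5.7,0.5,57,0,0.0861,0.004],[25,-5.7,0.5,57,0,0.0861,0.004]]'
python3 - <<'E'
from m import *
tol(0,0.0)
w=cam("wrist"); q=cam("side"); save(w,"w7.png")
for y in (-.045,0,.045):print(proj(w,list(fx(F,[-.105,y]))+[.069]))
cv2.imwrite("pics/w7c.png",cv2.cvtColor(np.hstack([cv2.resize(np.array(w["pixels"])[150:350,220:420],(400,400)),cv2.resize(np.array(q["pixels"])[220:300,230:310],(400,400),interpolation=2)]),cv2.COLOR_RGB2BGR))
E
```

```text
t: 19.15
tool_pos: [0.4779, 0.1688, 0.0503]
tool_rot: [179.8, -22.5, 59.8]
force: [0.1, -0.5, -0.2]
grip_width: 0.253
0 0.0 [-0.6 -0.7 -1.8] [ 0.0029 -0.0006  0.0009] [0.477 0.168 0.052] [180.  -22.5  59.7]
[328.93995868 312.66329865]
[254.9016923  312.39565639]
[167.10748079 312.07828752]
```

View pics/w7c.png

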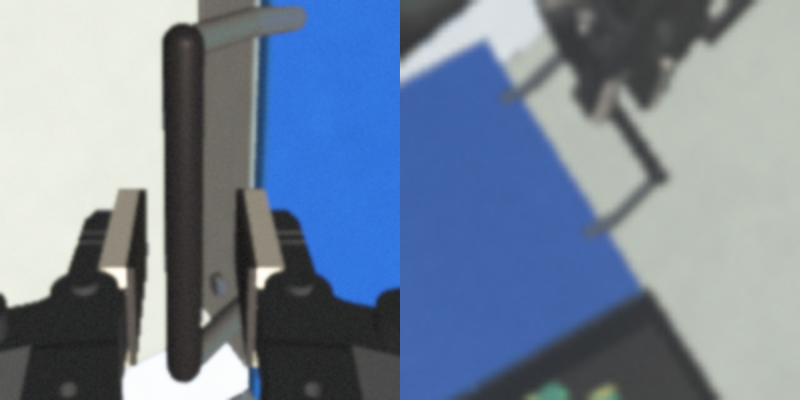

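The bar (crop col ~183) is between the pads (145..238), both ends visible. I'll close in steps and watch the opening.

```bash
for g in 1; do python3 -m crank '[[14,0,0,0,0,0,0],[14,0,0,0,0,0,0],[14,0,0,0,0,0,0]]'; python3 -m crank '[[8,0,0,0,0,0,0],[8,0,0,0,0,0,0],[8,0,0,0,0,0,0],[8,0,0,0,0,0,0]]'; done
python3 - <<'E'
from m import *
w=cam("wrist"); save(w,"w8.png"); g=np.array(w["pixels"]).sum(2)/3
for r in range(160,345,12): print(r,[int(v) for v in g[r,280:348:4]])
E
```

```text
t: 19.5
tool_pos: [0.4777, 0.1688, 0.0499]
tool_rot: [179.8, -22.5, 59.7]
force: [-0.1, 0.9, -0.2]
grip_width: 0.14
t: 19.83
tool_pos: [0.4775, 0.1687, 0.0497]
tool_rot: [179.9, -22.5, 59.7]
force: [-1.9, -6.1, 0.7]
grip_width: 0.079
160 [232, 233, 233, 232, 232, 231, 232, 230, 229, 232, 131, 83, 78, 89, 99, 106, 108]
172 [232, 233, 232, 231, 231, 225, 34, 42, 76, 68, 45, 106, 109, 101, 93, 99, 103]
184 [232, 233, 233, 232, 233, 228, 33, 48, 65, 63, 43, 99, 102, 103, 106, 108, 105]
196 [230, 232, 232, 232, 231, 230, 36, 47, 58, 60, 44, 102, 109, 105, 105, 106, 105]
208 [233, 231, 231, 231, 230, 228, 33, 42, 58, 59, 44, 104, 104, 106, 105, 98, 104]
220 [231, 230, 230, 232, 231, 229, 33, 44, 56, 55, 47, 105, 106, 105, 105, 104, 105]
232 [231, 232, 232, 232, 229, 230, 38, 37, 57, 51, 44, 103, 103, 106, 107, 105, 109]
244 [230, 232, 231, 230, 179, 177, 82, 40, 54, 52, 46, 74, 114, 113, 113, 109, 116]
256 [212, 47, 46, 97, 133, 136, 75, 40, 52, 52, 40, 33, 128, 134, 132, 41, 39]
268 [37, 43, 45, 130, 134, 133, 49, 42, 52, 49, 40, 34, 101, 133, 137, 97, 39]
280 [40, 36, 67, 135, 136, 130, 32, 41, 51, 55, 46, 27, 72, 136, 134, 132, 36]
292 [45, 50, 63, 40, 38, 207, 92, 44, 52, 52, 44, 59, 153, 93, 38, 39, 49]
304 [37, 36, 33, 41, 38, 38, 93, 41, 48, 50, 51, 70, 81, 32, 40, 42, 37]
316 [33, 35, 39, 39, 39, 57, 91, 45, 51, 49, 45, 67, 76, 37, 38, 38, 40]
328 [37, 35, 38, 38, 47, 65, 92, 39, 44, 47, 47, 96, 88, 41, 29, 34, 42]
340 [33, 38, 40, 47, 60, 132, 252, 108, 49, 81, 250, 252, 251, 46, 29, 36, 40]
```

```bash
python3 -m crank '[[5,0,0,0,0,0,0],[5,0,0,0,0,0,0],[5,0,0,0,0,0,0],[5,0,0,0,0,0,0]]';python3 -m crank '[[0,0,0,0,0,0,0],[0,0,0,0,0,0,0],[0,0,0,0,0,0,0]]'
python3 - <<'E'
from m import *
w=cam("wrist"); save(w,"w8.png"); g=np.array(w["pixels"]).sum(2)/3
for r in range(160,345,12): print(r,[int(v) for v in g[r,280:348:4]])
E
```

```text
t: 20.22
tool_pos: [0.4772, 0.1684, 0.0496]
tool_rot: [179.9, -22.5, 59.7]
force: [-5.7, -10.7, 3.5]
grip_width: 0.051
t: 20.47
tool_pos: [0.4772, 0.1687, 0.0499]
tool_rot: [179.9, -22.5, 59.7]
force: [-5.5, -8.4, 11.0]
grip_width: -0.001
160 [229, 229, 230, 231, 230, 232, 231, 229, 227, 228, 135, 82, 78, 86, 95, 104, 107]
172 [231, 230, 229, 231, 227, 223, 33, 47, 75, 67, 39, 107, 110, 104, 95, 98, 99]
184 [230, 230, 228, 230, 231, 227, 35, 43, 63, 59, 41, 101, 105, 99, 103, 105, 105]
196 [227, 229, 230, 229, 230, 227, 33, 44, 64, 58, 40, 97, 103, 104, 103, 103, 100]
208 [230, 228, 230, 229, 228, 225, 34, 41, 57, 54, 41, 98, 104, 104, 105, 105, 105]
220 [228, 228, 228, 229, 230, 227, 38, 42, 57, 55, 41, 103, 106, 100, 101, 103, 107]
232 [230, 230, 229, 229, 227, 228, 41, 42, 54, 49, 41, 101, 105, 104, 105, 105, 108]
244 [229, 231, 228, 229, 229, 227, 82, 87, 62, 43, 83, 108, 109, 104, 103, 105, 113]
256 [230, 229, 200, 55, 56, 99, 131, 134, 70, 35, 121, 131, 132, 47, 38, 48, 120]
268 [230, 126, 42, 36, 43, 125, 134, 131, 61, 33, 122, 132, 130, 81, 40, 45, 42]
280 [226, 36, 39, 37, 43, 133, 132, 131, 55, 27, 112, 129, 133, 114, 38, 35, 38]
292 [39, 36, 42, 41, 48, 39, 38, 87, 131, 94, 217, 38, 38, 43, 41, 38, 59]
304 [36, 38, 41, 37, 40, 38, 35, 42, 87, 93, 52, 38, 34, 38, 37, 38, 41]
316 [37, 40, 40, 40, 39, 40, 36, 61, 85, 93, 54, 31, 40, 38, 33, 34, 40]
328 [37, 40, 36, 41, 35, 41, 51, 69, 88, 92, 59, 50, 34, 38, 37, 35, 40]
340 [39, 36, 40, 36, 37, 48, 67, 68, 50, 79, 209, 52, 29, 32, 34, 36, 42]
```

The tips seem to close on top of the bar: the axial force rises as they swing forward, and in the image the fingertips lie about 25 mm short of the nominal TCP. Going 24 mm deeper is still clear of the bench and box, so I'll do that and close again.

```bash
python3 -m crank '[[35,0,0,-3,0,0,0],[35,0,0,-3,0,0,0],[35,0,0,-3,0,0,0],[35,0,0,-3,0,0,0],[35,0,0,3,0,0,0],[35,0,0,9,0,0,0],[35,0,0,15,0,0,0],[35,0,0,20,0,0,0],[35,0,0,24,0,0,0],[35,0,0,24,0,0,0],[35,0,0,24,0,0,0]]'
```

```text
t: 21.43
tool_pos: [0.4821, 0.1769, 0.0272]
tool_rot: [179.9, -22.5, 59.7]
force: [-0.3, -0.7, 0.4]
grip_width: 0.351
```

```bash
python3 -m crank '[[0,0,0,0,0,0,0],[0,0,0,0,0,0,0],[0,0,0,0,0,0,0],[0,0,0,0,0,0,0],[0,0,0,0,0,0,0],[0,0,0,0,0,0,0],[0,0,0,0,0,0,0]]'
```

```text
t: 22.02
tool_pos: [0.4815, 0.1755, 0.0273]
tool_rot: [179.8, -22.4, 59.7]
force: [-7.3, -20.0, -0.1]
grip_width: 0.093
```

The bar is now gripped (opening 0.093). I'll compute the lift as a rigid rotation of the present pose about the hinge line.

```bash
cat >> m.py <<'E'
def hinge(angs,p0=None,r0=None):
    s=status.state(); p0=s["tool_pos"]; R0=Ro.from_euler("xyz",s["tool_rot"],degrees=True)
    H=np.array(list(fx(F,[.073,0]))+[.049]); ax=np.array([-np.sin(F[2]),np.cos(F[2]),0])
    for a in angs:
        T=Ro.from_rotvec(ax*np.radians(a)); d=R0.inv().apply(H+T.apply(p0-H)-p0)*1000; w=(R0.inv()*T*R0).as_rotvec()
        print(a,np.round(d,1),np.round(w,4))
E
python3 -c "
from m import *
hinge(range(2,46,2)); print(status.state()['q'])"
```

```text
2 [ 1.6  0.  -5.5] [ 0.     -0.0349 -0.0001]
4 [  3.3   0.  -10.9] [ 0.     -0.0698 -0.0002]
6 [  5.2   0.  -16.3] [ 0.     -0.1047 -0.0003]
8 [  7.3   0.1 -21.6] [ 0.     -0.1396 -0.0004]
10 [  9.6   0.1 -26.8] [ 0.     -0.1745 -0.0005]
12 [ 12.1   0.1 -31.9] [ 0.     -0.2094 -0.0006]
14 [ 14.8   0.1 -37. ] [ 1.000e-04 -2.443e-01 -7.000e-04]
16 [ 17.6   0.1 -41.9] [ 1.000e-04 -2.793e-01 -8.000e-04]
18 [ 20.6   0.1 -46.8] [ 1.000e-04 -3.142e-01 -9.000e-04]
20 [ 23.8   0.2 -51.5] [ 1.000e-04 -3.491e-01 -1.000e-03]
22 [ 27.1   0.2 -56.2] [ 1.00e-04 -3.84e-01 -1.10e-03]
24 [ 30.6   0.2 -60.7] [ 1.000e-04 -4.189e-01 -1.200e-03]
26 [ 34.3   0.2 -65.1] [ 1.000e-04 -4.538e-01 -1.300e-03]
28 [ 38.1   0.2 -69.3] [ 1.000e-04 -4.887e-01 -1.400e-03]
30 [ 42.    0.2 -73.4] [ 1.000e-04 -5.236e-01 -1.500e-03]
32 [ 46.1   0.2 -77.4] [ 1.000e-04 -5.585e-01 -1.600e-03]
34 [ 50.3   0.2 -81.2] [ 1.000e-04 -5.934e-01 -1.700e-03]
36 [ 54.7   0.3 -84.9] [ 1.000e-04 -6.283e-01 -1.800e-03]
38 [ 59.2   0.3 -88.5] [ 1.000e-04 -6.632e-01 -1.900e-03]
40 [ 63.8   0.3 -91.8] [ 1.000e-04 -6.981e-01 -2.000e-03]
42 [ 68.5   0.3 -95. ] [ 2.00e-04 -7.33e-01 -2.10e-03]
44 [ 73.3   0.3 -98.1] [ 2.000e-04 -7.679e-01 -2.200e-03]
[  -0.34534635   33.38812915  117.74289282   49.81804436   25.48542134
 -104.93467493]
```

```bash
python3 -m crank '[[0,1.6,0,-5.5,0,-0.0349,0],[0,3.3,0,-10.9,0,-0.0698,0],[0,5.2,0,-16.3,0,-0.1047,0],[0,7.3,0.1,-21.6,0,-0.1396,0],[0,9.6,0.1,-26.8,0,-0.1745,0],[0,9.6,0.1,-26.8,0,-0.1745,0]]'
```

```text
t: 22.52
tool_pos: [0.4809, 0.1747, 0.0569]
tool_rot: [179.8, -12.3, 59.8]
force: [-5.7, -30.1, 6.2]
grip_width: 0.092
```

```bash
python3 -c "
from m import *
hinge(range(2,37,2))
p=cam('side'); b=lambda dg,y: [.073-.178*np.cos(np.radians(dg))+.02*np.sin(np.radians(dg)),y,.049+.178*np.sin(np.radians(dg))+.02*np.cos(np.radians(dg))]
m=cv2.morphologyEx(seg(p,(100,150,60),(125,255,255),(215,340,180,300)),cv2.MORPH_CLOSE,np.ones((9,9)))
c,_=cv2.findContours(m,0,1); c=max(c,key=cv2.contourArea); print(cv2.approxPolyDP(c,4,True)[:,0].tolist())
for dg in (0,8,10,12):
  P=[]
  for L,y in [(.146,.0845),(.146,-.0845),(0,.0845),(0,-.0845)]:
    t=np.radians(dg); X=[.073-L*np.cos(t)+.004*np.sin(t),y,.049+L*np.sin(t)+.004*np.cos(t)]
    P.append(np.round(proj(p,list(fx(F,X[:2]))+[X[2]])[::-1]).tolist())
  print(dg,P)
"
```

```text
2 [ 1.6  0.  -5.5] [ 0.0001 -0.0349 -0.0001]
4 [  3.3   0.  -10.9] [ 0.0001 -0.0698 -0.0002]
6 [  5.3   0.1 -16.2] [ 0.0002 -0.1047 -0.0003]
8 [  7.4   0.1 -21.5] [ 0.0002 -0.1396 -0.0004]
10 [  9.7   0.1 -26.7] [ 0.0003 -0.1745 -0.0005]
12 [ 12.2   0.1 -31.8] [ 0.0004 -0.2094 -0.0005]
14 [ 14.9   0.1 -36.8] [ 0.0004 -0.2443 -0.0006]
16 [ 17.8   0.1 -41.8] [ 0.0005 -0.2793 -0.0007]
18 [ 20.8   0.2 -46.6] [ 0.0005 -0.3142 -0.0008]
20 [ 24.    0.2 -51.3] [ 0.0006 -0.3491 -0.0009]
22 [ 27.3   0.2 -55.9] [ 0.0007 -0.384  -0.001 ]
24 [ 30.8   0.2 -60.4] [ 0.0007 -0.4189 -0.0011]
26 [ 34.5   0.2 -64.8] [ 0.0008 -0.4538 -0.0012]
28 [ 38.3   0.2 -69. ] [ 0.0008 -0.4887 -0.0013]
30 [ 42.3   0.3 -73.1] [ 0.0009 -0.5236 -0.0014]
32 [ 46.4   0.3 -77. ] [ 0.001  -0.5585 -0.0014]
34 [ 50.6   0.3 -80.8] [ 0.001  -0.5934 -0.0015]
36 [ 55.    0.3 -84.5] [ 0.0011 -0.6283 -0.0016]
[[243, 225], [196, 255], [224, 305], [273, 273]]
0 [[279.0, 277.0], [247.0, 227.0], [223.0, 309.0], [194.0, 254.0]]
8 [[277.0, 274.0], [245.0, 223.0], [223.0, 309.0], [194.0, 254.0]]
10 [[277.0, 273.0], [244.0, 222.0], [223.0, 309.0], [194.0, 254.0]]
12 [[276.0, 273.0], [244.0, 222.0], [223.0, 309.0], [194.0, 254.0]]
```

```bash
python3 -m crank '[[0,0.9,0,-5.5,0,-0.0349,0],[0,2.3,0,-10.9,0,-0.0698,0],[0,4.3,0,-16.2,0,-0.1047,0],[0,6.4,0.1,-21.5,0,-0.1396,0],[0,8.7,0.1,-26.7,0,-0.1745,0],[0,11.2,0.1,-31.8,0,-0.2094,0],[0,13.9,0.1,-36.8,0,-0.2443,0],[0,16.8,0.1,-41.8,0,-0.2793,0],[0,16.8,0.1,-41.8,0,-0.2793,0]]'
```

```text
t: 23.32
tool_pos: [0.4852, 0.1819, 0.1013]
tool_rot: [179.8, 3.7, 59.7]
force: [-1.6, -10.5, 3.2]
grip_width: 0.091
```

```bash
python3 -c "
from m import *
hinge([2,4,6,8,10,12,14,16,17,18,19]); print(status.state()['q'])"
```

```text
2 [ 1.6  0.  -5.5] [ 0.     -0.0349 -0.0001]
4 [  3.3   0.  -10.9] [ 0.     -0.0698 -0.0002]
6 [  5.3   0.  -16.2] [ 1.000e-04 -1.047e-01 -3.000e-04]
8 [  7.4   0.1 -21.5] [ 1.000e-04 -1.396e-01 -4.000e-04]
10 [  9.7   0.1 -26.7] [ 1.000e-04 -1.745e-01 -5.000e-04]
12 [ 12.3   0.1 -31.8] [ 1.000e-04 -2.094e-01 -6.000e-04]
14 [ 14.9   0.1 -36.9] [ 1.000e-04 -2.443e-01 -7.000e-04]
16 [ 17.8   0.1 -41.8] [ 1.000e-04 -2.793e-01 -8.000e-04]
17 [ 19.3   0.1 -44.2] [ 1.000e-04 -2.967e-01 -8.000e-04]
18 [ 20.8   0.1 -46.6] [ 2.000e-04 -3.142e-01 -9.000e-04]
19 [ 22.4   0.1 -49. ] [ 2.000e-04 -3.316e-01 -9.000e-04]
[ 15.80220254  28.69724946  96.56785203  -3.14666867  57.30475164
 -42.17160634]
```

```bash
python3 -m crank '[[0,1.6,0,-5.5,0,-0.0349,0],[0,3.3,0,-10.9,0,-0.0698,0],[0,5.3,0,-16.2,0,-0.1047,0],[0,7.4,0.1,-21.5,0,-0.1396,0],[0,9.7,0.1,-26.7,0,-0.1745,0],[0,12.3,0.1,-31.8,0,-0.2094,0],[0,14.9,0.1,-36.9,0,-0.2443,0],[0,17.8,0.1,-41.8,0,-0.2793,0],[0,19.3,0.1,-44.2,0,-0.2967,0],[0,22,0.1,-48.7,0,-0.329,0],[0,22,0.1,-48.7,0,-0.329,0],[0,22,0.1,-48.7,0,-0.329,0]]'
python3 - <<'E'
from m import *
s=status.state(); print(s["tool_pos"],s["tool_rot"],s["force"])
# angle from TCP about hinge, using initial gripped pose
H=np.array([.073,.049])
def ang(p): x=fx(F,p[:2],True)[0]; return np.degrees(np.arctan2(p[2]-H[1],H[0]-x)),np.hypot(p[2]-H[1],H[0]-x)
print(ang(np.array([.4815,.1755,.0273])),ang(s["tool_pos"]))
p=cam("side"); w=cam("wrist"); t=cam("top")
for n,pp,box in (("side",p,(180,340,160,310)),("top",t,(100,230,185,290))):
    m=cv2.morphologyEx(seg(pp,(100,130,40),(125,255,255),box),cv2.MORPH_CLOSE,np.ones((5,5)))
    c,_=cv2.findContours(m,0,1); c=max(c,key=cv2.contourArea); print(n,cv2.approxPolyDP(c,3,True)[:,0].tolist())
    for dg in (40,45,50):
      P=[]
      for L,y in [(.146,.0845),(.146,-.0845),(0,.0845),(0,-.0845)]:
        a=np.radians(dg); X=[.073-L*np.cos(a)+.004*np.sin(a),y,.049+L*np.sin(a)+.004*np.cos(a)]
        P.append(np.round(proj(pp,list(fx(F,X[:2]))+[X[2]])[::-1]).tolist())
      print(dg,P)
cv2.imwrite("pics/z.png",cv2.cvtColor(np.hstack([cv2.resize(np.array(p["pixels"])[190:340,160:310],(400,400),interpolation=2),cv2.resize(np.array(w["pixels"]),(400,400))]),cv2.COLOR_RGB2BGR))
E
```

```text
t: 24.32
tool_pos: [0.4976, 0.2032, 0.1476]
tool_rot: [179.9, 22.3, 59.7]
force: [-2.2, -1.5, 0.8]
grip_width: 0.09
[0.49763573 0.20318021 0.14756471] [179.89055799  22.34551545  59.66679658] [-2.23799561 -1.54737433  0.81271858]
(np.float64(-7.632512958484591), np.float64(0.16338043326602708)) (np.float64(37.19174860596488), np.float64(0.16305584009096163))
side [[234, 236], [204, 243], [195, 255], [223, 305], [255, 267]]
40 [[260.0, 267.0], [227.0, 214.0], [222.0, 310.0], [194.0, 255.0]]
45 [[256.0, 267.0], [223.0, 213.0], [222.0, 310.0], [193.0, 255.0]]
50 [[251.0, 268.0], [219.0, 213.0], [222.0, 310.0], [193.0, 255.0]]
top [[225, 136], [220, 144], [222, 152], [235, 164], [250, 144]]
40 [[219.0, 205.0], [254.0, 146.0], [192.0, 188.0], [225.0, 134.0]]
45 [[215.0, 203.0], [251.0, 143.0], [192.0, 188.0], [225.0, 134.0]]
50 [[211.0, 200.0], [247.0, 141.0], [192.0, 188.0], [225.0, 134.0]]
```

View pics/z.png

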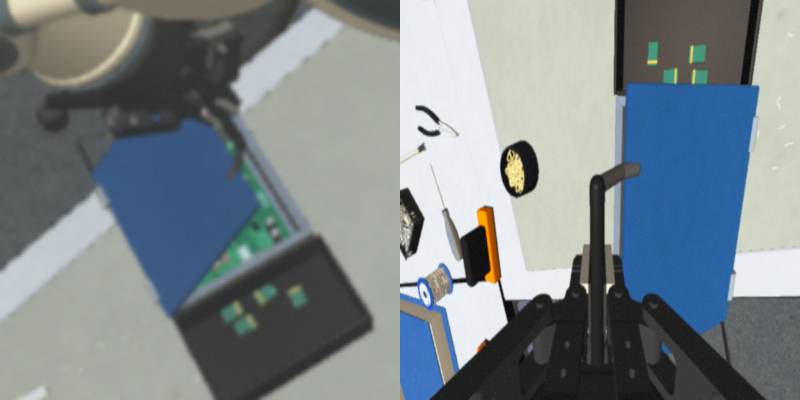

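The lid is open with the board visible and the tabs in the tray. Corner pixels and tool arc both give about 45°. I'll let it settle briefly, check it's steady, and hand in.

```bash
python3 -m crank '[[0,0,0,0,0,0,0],[0,0,0,0,0,0,0],[0,0,0,0,0,0,0],[0,0,0,0,0,0,0],[0,0,0,0,0,0,0],[0,0,0,0,0,0,0],[0,0,0,0,0,0,0],[0,0,0,0,0,0,0]]' && python3 -c "
from m import *
s=status.state(); print(s['tool_rot'],s['tool_pos'],s['force'],s['qvel'])
for n,box in (('side',(180,340,160,310)),('top',(100,230,185,290))):
    pp=cam(n); m=cv2.morphologyEx(seg(pp,(100,130,40),(125,255,255),box),cv2.MORPH_CLOSE,np.ones((5,5)))
    c,_=cv2.findContours(m,0,1); c=max(c,key=cv2.contourArea); print(n,cv2.approxPolyDP(c,3,True)[:,0].tolist())
print(job.job_done())"
```

```text
t: 25.13
tool_pos: [0.4978, 0.2034, 0.1477]
tool_rot: [179.9, 22.4, 59.6]
force: [-3.8, -1.3, 0.9]
grip_width: 0.09
[179.87453387  22.35262292  59.63748684] [0.49779242 0.20338698 0.14773659] [-3.77421    -1.25323057  0.87195437] [ 0.04072461 -0.01200572 -0.00249228  0.00803373  0.04718689 -0.04239057]
side [[230, 235], [223, 241], [204, 243], [196, 254], [223, 305], [255, 267], [240, 240]]
top [[225, 136], [222, 152], [235, 164], [250, 144]]
the job is handed in; nothing more can be done
None
```

The job is done and handed in at about 25 s. All four tabs are in the catch tray, pushed there in one stroke of the smaller orange scraper. The scraper is back standing on its original spot on the bench, and the gripper is holding the lid by its bar at about 45°.

**Last checks**
- **Lid angle:** the tool turned 44.8° about the hinge. The lid corners in the top and side views fall within 1 px of where they should be at 45°.
- **Hold:** the opening held at 0.09 on the bar, wrist force was about 4 N, and the lid stayed put over the last 0.8 s.
- **Tabs:** all four show in the tray in both the side and wrist views.
- **Other items:** I never went near the tip cleaner, screwdriver or spool. They look in place in the last wrist view, but I did not measure them.

**What went wrong:** the first two attempts to grip the bar closed on nothing. On the second, the fingertips pressed on the bar with up to about 15 N. In the pictures the tips looked about 25 mm short of the stated TCP, which I could not explain. Going about 24 mm deeper gave a firm grip.

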